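# Make room on the sample stand

## Task

Make room on the sloped sample stand: gently slide the brittle glazed tile along the front lip, without picking it up, until it sits flush against the stop at the stand's left end, never pressing it with more than 10 N. Then lay the wood block flat on the freed right part of the board, lengthwise up the slope with its lower end at the front lip, fully on the board and clear of the tile; set it down, do not drop it. Do not disturb the paint jar, the tape measure or the mug.

Things in the scene. Friction and masses are not known exactly. Their poses are not given: they have to be found in the camera images.
- board: Grey board of the fixed stand, 140 (x) by 240 mm (y), rising 0.22 rad away from the robot. Origin: centre of its upper surface, 55 mm above the desk; x up the slope, y along it to the left, z out of it. Wooden front lip: inner face at x = -62 mm, top 8 mm above the surface. Wooden left end stop: inner face at y = +108 mm, top 24 mm above the surface. No rim at the right end or far edge.
- tile: Brittle glazed tile, square, 98 x 98 mm and 7 mm thick, 0.13 to 0.26 kg, lying flat on the board with its near edge at the front lip, away from the stop. Origin: centre of its underside; z up out of the glaze; x and y along its edges, parallel to the board's at the start.
- wood_block: Flat plain wood sample block, 48 x 110 x 12 mm, 0.07 kg, lying on the desk to the right of the stand. Origin: centre of its underside; x across its 48 mm width (graspable from above), y along its 110 mm length, z up.
- paint_jar: Bystander: round paint jar, 54 mm across, 61 mm high, on the desk to the left of the stand. Origin: centre of its underside.
- tape: Bystander: tape measure, 33 x 80 x 61 mm, on the desk beyond the stand, to the right. Origin: centre of its underside.
- china_mug: Bystander: mug, 82 mm across, 113 mm over its handle, 92 mm high, on the desk beyond the stand. Origin: near the centre of its underside.
Not all that is in view belongs to the job. Leave any black look-alike of the wood_block alone.

How it is judged:
On the way:
1. the tile has been slid along the lip and lies flat and flush at the left stop, while the wood block is not on the board yet (y of tile in the frame of board above 0.0555 m and x of tile in the frame of board between -0.022 and -0.006 m and z of tile in the frame of board between -0.003 and 0.003 m and angle between the x axis of tile and the x axis of board, either way round below 0.08 rad and angle between the z axis of tile and the z axis of board, either way round below 0.04 rad and horizontal distance between wood_block and board above 0.13 m), for 0.2 s.
At the end, for the whole second after the job is handed in: Tile flat at the left stop (gap up to 3.5 mm), within 6 mm of the lip, square to it within 0.08 rad. Wood block flat on the board right of the tile, within the board's width, lengthwise up the slope within 0.17 rad, lower end within 12 mm of the lip. Both at rest (y of tile in the frame of board above 0.0555 m and x of tile in the frame of board between -0.022 and -0.006 m and z of tile in the frame of board between -0.003 and 0.003 m and angle between the x axis of tile and the x axis of board, either way round below 0.08 rad and angle between the z axis of each of tile, wood_block and the z axis of board, either way round below 0.04 rad and y of wood_block in the frame of board between -0.098 and -0.016 m and x of wood_block in the frame of board between -0.02 and 0.005 m and z of wood_block in the frame of board between -0.003 and 0.003 m and angle between the y axis of wood_block and the x axis of board, either way round below 0.17 rad and linear speed of each of tile, wood_block below 0.02 m/s); the robot touches nothing.
It fails at once if the glazed tile is pressed with more than 10 N by the robot or by the wood block (contact force between any of the fingers, the arm, wood_block and tile above 10 N).
It fails at once if the tile is picked up or tipped up instead of slid (10 mm off the board, or 0.12 rad) (z of tile in the frame of board above 0.01 m or angle between the z axis of tile and the z axis of board, either way round above 0.12 rad).
It fails at once if the wood block is dropped (let go and falling faster than 0.5 m/s) (contact force between the fingers and wood_block below 0.05 N and linear speed of wood_block above 0.5 m/s).
It fails at once if the paint jar, tape measure or mug is shifted by more than 25 mm (distance of any of paint_jar, tape, china_mug from where it was at the start of the episode above 0.025 m).
It also fails if it takes over 58 s, if anything falls off the work surface, if the arm or the gripper's body presses on something with over 40 N, if the wrist force passes 120 N, or if a joint passes its speed limit or range.

## Robot

A 7-joint arm with a two-finger parallel gripper is mounted at the origin on a cart in front of the work surface, level with it; the furniture and walls round the work are solid. World frame = base frame: x ahead of the robot, y to its left, z up, the work surface at z = 0. Lengths are in m, angles in rad, forces in N, time in s.
With the tool pointing down it reaches from about 0.4 to 0.9 m from the base axis. Payload 5.6 kg.
Tool frame: the origin (TCP) lies at the very end of the fingers, on their centre line; the grasp point (between the pads) lies 19 mm behind it; z points along the fingers, y is the line along which they close (so a half turn about z gives the same grasp; the last joint's range is limited). The gripper opens to 92 mm and grips with 3 to 60 N. Pads are 20 mm wide; open, the fingers measure 128 mm over their backs; the gripper's body (75 mm by 189 mm) begins 69 mm behind the grasp point.
Start: joints at [-1.235, 0.468, -0.012, 1.603, 0.006, 1.071, -0.056], TCP at [0.24, 0.604, 0.215] pointing down, gripper open.
Joint ranges: [-2.53, 2.53], [-0.31, 2.02], [-1.57, 1.55], [0.28, 2.44], [-1.29, 4.43], [0.15, 1.84], [-2.92, 2.92]. Speed limits (rad/s): [2.57, 2.57, 3.14, 3.14, 3.14, 3.14, 3.14].

## Interface

Orientations are given as [roll, pitch, yaw] about the fixed x, y, z axes, in that order (R = Rz(yaw) Ry(pitch) Rx(roll)).
In Python, from bench import robot, kin, eyes, order, get_time_s, get_joint_positions, get_qd, get_effort, get_eef_pos, get_tool_rot, get_wrist_force, get_torque, get_opening, get_grip_force gives the robot as it stands. The module is installed in compiled form; this text tells all that it offers. Calls block until the motion is done:
- robot.move_to(position, orientation): joint-space move of the TCP to a pose.
- robot.move_l(position, attitude=None, speed=0.15, force_limit=None): straight line of the TCP; attitude=None keeps the orientation; speed is the mean speed in m/s. With force_limit (N) it stops when the force on the tool has changed by that much, and returns True; else False.
- robot.move_j(angles): joint-space move.
- robot.move_gripper(opening, grip_force=None): finger opening in m; grip_force is the grip in N (None keeps the last); returns when the fingers have stopped.
- robot.dwell(seconds).
- kin.inverse_kinematics(position, orientation): joint angles nearest the present ones, or None.
- eyes.camera(name): name is "scene" or "side" or "wrist"; returns the picture (400x640x3 uint8, red, green, blue); there is no depth.
- eyes.calibration(name): a dict with "camera_matrix" (3x3 intrinsics, pixels), "R" (3x3) and "t" (3): a world point X has camera coordinates R X + t; the wrist camera has in their place "T_tool_cam" (4x4, takes a point from camera to tool coordinates, whose origin is the TCP and whose axes are the flange's). Camera axes: x right, y down, z forward; pixel columns grow to the right and rows downward; lengths in m; the calibration is good to about 2 mm. A picture is of the moment at which its call begins: read the wrist's pose just before it. calibration takes no time and is no camera call.
A pose or a line that the arm cannot do raises robot.MotionError and nothing moves.
- order.job_done(): hands the job in; it is judged then, once.
Readings, each from a call of its own:
- get_time_s(): time.
- get_joint_positions(): joint angles.
- get_qd(): joint speeds.
- get_effort(): joint torques, N m.
- get_eef_pos(): TCP position.
- get_tool_rot(): TCP orientation.
- get_wrist_force(): force on the tool from outside, world axes, zero at the start.
- get_torque(): the same for the moment, N m.
- get_opening(): finger opening in m.
- get_grip_force(): force on a finger pad.
Only numpy, scipy, OpenCV 4.12 (cv2) and the standard library are available. Lean on these libraries where they do the work, as an engineer would, in place of code of your own. Each camera call takes 0.05 s, during which the arm holds its last target. There are 200 camera calls.

## Working session

There is one attempt and no reset: what is moved stays moved. The work goes in short steps, each a Python script; the robot and the scene stay as the last script left them, time stands still between calls to the robot, and variables do not carry over. Pictures are saved under pics/ and viewed, at most 10 in all, crops included, and the job is handed in when it is done.

```bash
mkdir -p pics
python3 - <<'E'
from bench import *
import cv2
for n in("scene","side"):
    cv2.imwrite(f"pics/{n}0.png",eyes.camera(n)[:,:,::-1]); c=eyes.calibration(n); print(n,c)
print(eyes.calibration("wrist"),get_time_s(),get_eef_pos(),get_tool_rot(),get_opening())
E
```

```text
scene {'camera_matrix': array([[497.38643041,   0.        , 313.88486356],
       [  0.        , 497.38643041, 200.06971251],
       [  0.        ,   0.        ,   1.        ]]), 'R': array([[ 0.51339802, -0.85805028, -0.0131221 ],
       [-0.35753453, -0.19997317, -0.91223889],
       [ 0.78012277,  0.47303324, -0.40944843]]), 't': array([-0.34801126,  0.28633467,  1.36526879])}
side {'camera_matrix': array([[476.0286051 ,   0.        , 320.80713134],
       [  0.        , 476.0286051 , 195.85191751],
       [  0.        ,   0.        ,   1.        ]]), 'R': array([[-0.99945842,  0.031684  ,  0.0088871 ],
       [ 0.02347768,  0.87581272, -0.48207974],
       [-0.02305765, -0.48161001, -0.87608227]]), 't': array([0.59677807, 0.03725691, 1.57952001])}
{'camera_matrix': array([[345.93200804,   0.        , 324.35853292],
       [  0.        , 345.93200804, 200.44769578],
       [  0.        ,   0.        ,   1.        ]]), 'T_tool_cam': array([[ 5.52606059e-04, -9.71387561e-01, -2.37499266e-01,
         6.79435716e-02],
       [ 9.99999727e-01,  6.53372304e-04, -3.45566631e-04,
         5.58682027e-04],
       [ 4.90854569e-04, -2.37499010e-01,  9.71387657e-01,
        -1.69501719e-01],
       [ 0.00000000e+00,  0.00000000e+00,  0.00000000e+00,
         1.00000000e+00]])} 0.1 [0.2402208  0.60344204 0.21373243] [-3.14003525e+00  1.07816009e-04  2.76278458e+00] 0.09186696368650607
```

View pics/scene0.png

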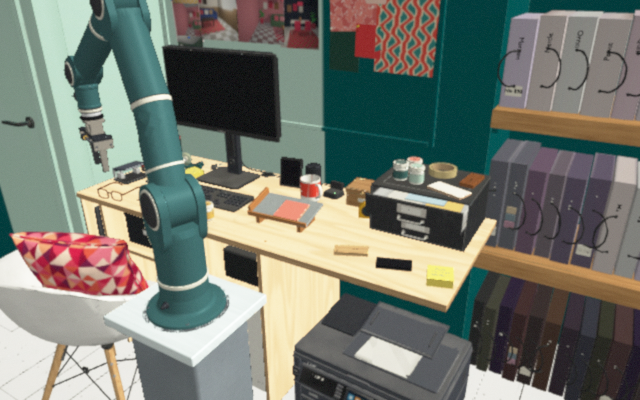

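View pics/side0.png

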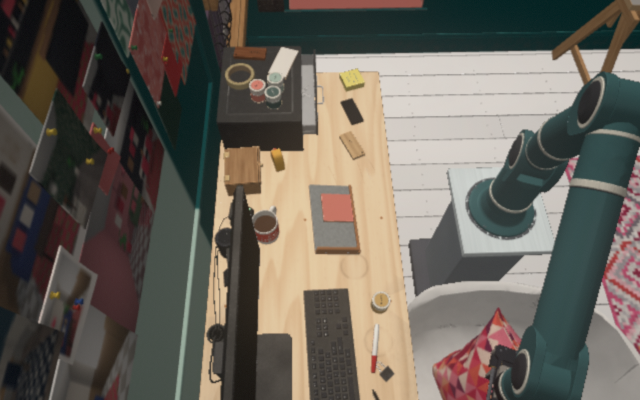

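Scene view: board at (285,210) with the red tile on it; light-wood block at (351,250), with a black look-alike at (393,264). Side view: board (333,218), tile (338,207), wood block (351,145), black look-alike (351,110), jar (380,301), tape (278,158), mug (265,225). The block that fits is the plain wood one next to the stand; I'll confirm it with the wrist camera.

```bash
cat > h.py <<'E'
from bench import *
import numpy as np, cv2
from scipy.spatial.transform import Rotation as Ro
def campose(n,pose=None):
    c=eyes.calibration(n);K=c["camera_matrix"]
    if n=="wrist":
        T=np.eye(4);T[:3,:3]=Ro.from_euler("xyz",pose[1]).as_matrix();T[:3,3]=pose[0]
        T=T@c["T_tool_cam"];return K,T[:3,:3],T[:3,3]
    return K,c["R"].T,-c["R"].T@c["t"]
def ray(n,uv,pose=None):
    K,R,o=campose(n,pose);return o,R@np.linalg.inv(K)@np.array([*uv,1.])
def onz(n,uv,z,pose=None):
    o,d=ray(n,uv,pose);return o+d*(z-o[2])/d[2]
def proj(n,X,pose=None):
    K,R,o=campose(n,pose);p=(np.atleast_2d(X)-o)@R@K.T;return p[:,:2]/p[:,2:]
E
python3 - <<'E'
from h import *
for k,uv,z in [("board",(333,218),.055),("tile",(338,207),.06),("block",(351,145),.012),("black",(351,110),.012),("jar",(380,301),.06),("tape",(278,158),.06),("mug",(265,225),.09)]:
    print(k,onz("side",uv,z).round(3))
for k,uv in [("bFL",(359,249)),("bFR",(352,184)),("bBR",(309,185)),("bBL",(315,252))]: print(k,onz("side",uv,.05).round(3))
E
```

```text
board [0.561 0.052 0.055]
tile [0.544 0.016 0.06 ]
block [ 0.483 -0.254  0.012]
black [ 0.473 -0.41   0.012]
jar [0.438 0.322 0.06 ]
tape [ 0.736 -0.174  0.06 ]
mug [0.77  0.087 0.09 ]
bFL [0.486 0.157 0.05 ]
bFR [ 0.493 -0.073  0.05 ]
bBR [ 0.634 -0.073  0.05 ]
bBL [0.62  0.163 0.05 ]
```

Run:
```python
from h import *
robot.move_to([0.54,-0.06,0.30],[np.pi,0,0])
robot.dwell(.3)
p=(get_eef_pos(),get_tool_rot()); im=eyes.camera("wrist")
cv2.imwrite("pics/w1.png",im[:,:,::-1]); np.save("p1.npy",np.array(p)); print(p,get_time_s(),get_wrist_force())
```

```text
(array([ 0.54005459, -0.05972665,  0.29994625]), array([3.14153515e+00, 1.07407657e-04, 5.64981074e-04])) 3.0417 [ 0.89702857 -0.25124105  0.03242241]
```

View pics/w1.png

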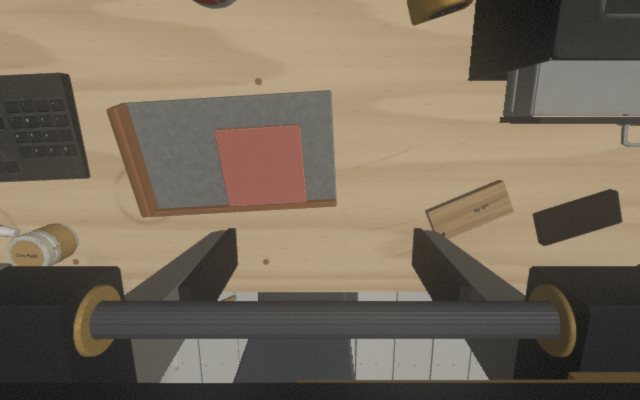

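Wrist view: stand spans (110–337, 90–217), stop on the left, and the tile corners are about (217,130), (300,125), (307,204) and (229,207). Wood block at (470,210), black look-alike at (577,217). I'll enlarge both areas.

Run:
```python
import cv2
im=cv2.imread("pics/w1.png")
f=lambda a:cv2.resize(a,None,fx=3,fy=3,interpolation=cv2.INTER_CUBIC)
cv2.imwrite("pics/c1.png",f(im[80:230,100:350])); cv2.imwrite("pics/c2.png",f(im[160:260,410:640]))
```

```text
(no output)
```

View pics/c1.png

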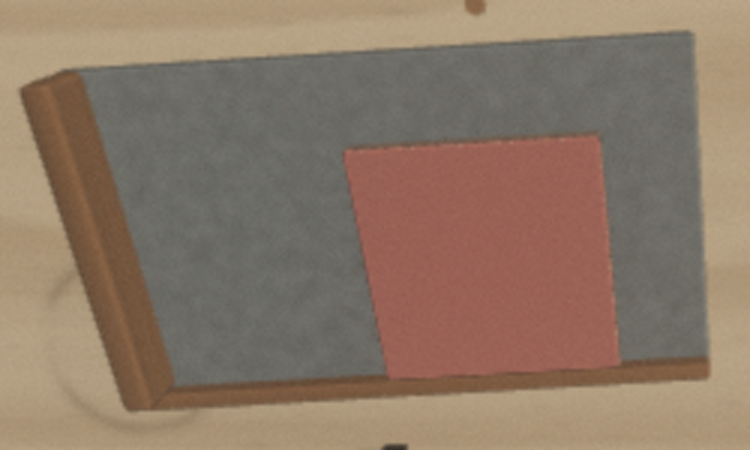

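View pics/c2.png

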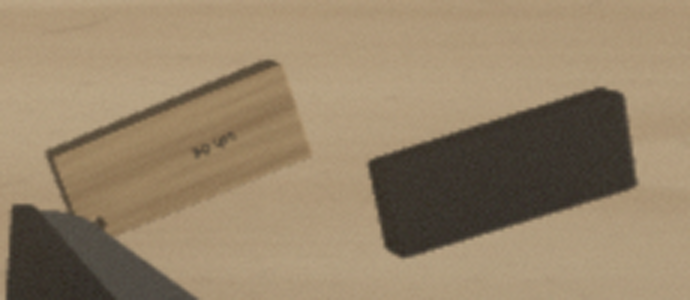

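Crop 1 gives sharp tile and board corners. Crop 2 shows the plain wood block (marked "90 µm", crop pixels (57,158)–(312,157)) and, to its right, the solid black look-alike, which stays put. Next I fit the poses.

```bash
cat >> h.py <<'E'
A=.22
def boardR(yaw): return Ro.from_euler("z",yaw).as_matrix()@Ro.from_euler("y",-A).as_matrix()
E
python3 - <<'E'
from h import *
from scipy.optimize import least_squares
p=np.load("p1.npy")
px=lambda a,o:(np.array(a)+.5)/3-.5+np.array(o)
b3=np.array([[.07,-.12,0],[.07,.108,0],[-.062,.108,0],[-.062,-.12,0]])
b2=px([(692,32),(80,70),(172,386),(707,360)],(100,80))
t2=px([(345,151),(600,135),(620,366),(388,379)],(100,80))
h=.049
def res(q):
    R=boardR(q[2]);o=np.array([q[0],q[1],.055])
    t3=np.array([[q[4]+h,q[3]+h,.007],[q[4]+h,q[3]-h,.007],[q[4]-h,q[3]-h,.007],[q[4]-h,q[3]+h,.007]])
    X=np.vstack([b3,t3])@R.T+o
    return (proj("wrist",X,p)-np.vstack([b2,t2])).ravel()
s=least_squares(res,[.56,.05,.05,0,-.013]); print(s.x.round(4)); print(s.fun.reshape(-1,2).round(2))
k2=px([(57,158),(282,68),(312,157)],(410,160))
def resk(q):
    R=Ro.from_euler("z",q[2]).as_matrix()
    # along y axis length; far-left, far-right, near-right
    X=np.array([[.024,.055,.012],[.024,-.055,.012],[-.024,-.055,.012]])@R.T+[q[0],q[1],0]
    return (proj("wrist",X,p)-k2).ravel()
k=least_squares(resk,[.483,-.254,.4]); print(k.x.round(4)); print(k.fun.reshape(-1,2).round(2))
# side cross-check
print(proj("side",boardR(s.x[2])@[s.x[4],s.x[3],.007]+[s.x[0],s.x[1],.055]),proj("side",[k.x[0],k.x[1],.012]))
np.save("b.npy",s.x);np.save("k.npy",k.x)
E
```

```text
[ 0.5565  0.0503  0.0558 -0.0349 -0.0123]
[[ 0.3   0.94]
 [-0.66  0.01]
 [ 0.43 -0.2 ]
 [-0.01 -1.02]
 [-0.86 -0.51]
 [ 0.49 -0.02]
 [ 0.41  0.48]
 [-0.    0.29]]
[ 0.476  -0.2601  0.4113]
[[-1.58  0.39]
 [ 0.8  -1.06]
 [ 0.76  0.82]]
[[337.58220768 206.73579549]] [[352.74045035 143.50014583]]
```

```bash
cat >> h.py <<'E'
b=np.load("b.npy");RB=boardR(b[2]);OB=np.array([b[0],b[1],.055])
W=lambda v:RB@np.array(v)+OB          # board -> world
B=lambda X:RB.T@(np.array(X)-OB)
def att(spin): return (Ro.from_matrix(RB)*Ro.from_euler("x",np.pi)*Ro.from_euler("z",spin)).as_euler("xyz")
E
python3 - <<'E'
from h import *
c=[]
for s in(np.pi/2,-np.pi/2):
    for v in([-.013,-.104,.1],[-.013,.0,.003]):
        print(s,kin.inverse_kinematics(W(v),att(s)))
s=min((np.pi/2,-np.pi/2),key=lambda s:max(abs(x) for x in [kin.inverse_kinematics(W([-.013,-.104,.1]),att(s))[6]]) if kin.inverse_kinematics(W([-.013,-.104,.1]),att(s)) is not None else 99)
print("spin",s)
robot.move_gripper(.03)
robot.move_to(W([-.015,-.106,.08]),att(s)); print(get_opening(),B(get_eef_pos()))
robot.move_l(W([-.015,-.106,.02]),speed=.08); robot.dwell(.2);f0=get_wrist_force()
hit=robot.move_l(W([-.015,-.106,-.006]),speed=.015,force_limit=3); print(hit,B(get_eef_pos()),get_wrist_force()-f0)
e=B(get_eef_pos());z=e[2]+.003
robot.move_l(W([-.015,-.106,z]),speed=.02);robot.dwell(.2)
print(B(get_eef_pos()),get_wrist_force()-f0,get_time_s())
np.save("s.npy",[s,z])
cv2.imwrite("pics/w2.png",np.hstack([eyes.camera("wrist")[:,:,::-1]]))
E
```

```text
1.5707963267948966 [-0.83004237  0.39938206  1.08473479  2.1667336  -0.68299572  0.66884669
 -2.38259221]
1.5707963267948966 [-0.84605103  0.57855249  0.85166466  2.18272116 -0.95127681  0.5080772
 -2.37983141]
-1.5707963267948966 [-0.39447438  0.26266123  0.52110954  2.14631972 -0.30645859  0.56776071
  0.39604302]
-1.5707963267948966 [-0.44677924  0.45125071  0.33572259  2.16025544 -0.35983852  0.35230304
  0.22332754]
spin -1.5707963267948966
0.029609640965718727 [-0.01446117 -0.10609968  0.08023944]
True [-1.50158623e-02 -1.06009393e-01  8.63277382e-06] [-1.63338194  0.29824132  6.17282793]
[-0.01509733 -0.10593442  0.00290618] [-0.16703723 -0.32335833 -0.1769096 ] 8.4167
```

View pics/w2.png

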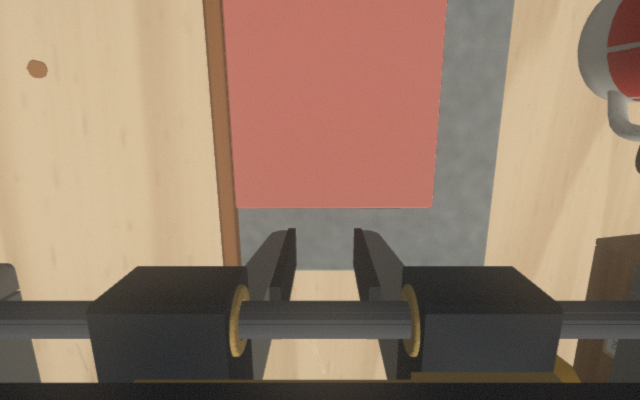

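The fingers sit on the board behind the tile's right edge (y≈208), straddling its middle, and the touchdown confirmed the board height. Now the push.

Run:
```python
from h import *
s,z=np.load("s.npy"); f0=get_wrist_force()
fb=lambda:(RB.T@(get_wrist_force()-f0)).round(2)
print(robot.move_l(W([-.015,-.085,z]),speed=.015,force_limit=4),B(get_eef_pos()).round(4),fb())
print(robot.move_l(W([-.015,-.012,z]),speed=.025,force_limit=4),B(get_eef_pos()).round(4),fb(),get_time_s())
for i in range(4):
    hit=robot.move_l(W([-.015,.004,z]),speed=.005,force_limit=2.)
    print(hit,B(get_eef_pos()).round(4),fb(),get_time_s())
    if not hit or B(get_eef_pos())[1]>-.003 or abs(fb()[1])>4.5: break
```

```text
False [-0.015 -0.085  0.003] [ 0.23 -0.32 -0.31]
False [-0.015 -0.012  0.003] [ 0.26 -1.81  1.22] 13.0833
True [-0.0154 -0.002   0.0028] [0.54 0.42 0.19] 15.0583
```

Run:
```python
from h import *
s,z=np.load("s.npy"); f0=get_wrist_force()
robot.move_l(B(0) if 0 else W([-.015,-.03,z]),speed=.06)
robot.move_l(W([-.015,-.03,.10]),speed=.12)
robot.move_to(W([-.015,.0,.2]),att(0)); robot.dwell(.2)
p=(get_eef_pos(),get_tool_rot());im=eyes.camera("wrist");np.save("p3.npy",np.array(p))
q=proj("wrist",np.array([W([-.062,.108,0]),W([.07,.108,0]),W([-.062,.01,.007]),W([.036,.01,.007]),W([-.062,-.12,0])]),p);print(q,get_time_s())
c=(q[:4].mean(0)).astype(int); y0,x0=max(c[1]-75,0),max(c[0]-110,0); print(x0,y0)
cv2.imwrite("pics/c3.png",cv2.resize(im[y0:y0+150,x0:x0+200,::-1],None,fx=4,fy=4,interpolation=cv2.INTER_CUBIC))
```

```text
[[228.09832632 219.12347361]
 [219.64968192  95.55018289]
 [315.88131255 221.01340457]
 [315.3860161  129.74702438]
 [432.60506817 219.20340048]] 18.4833
159 91
```

View pics/c3.png

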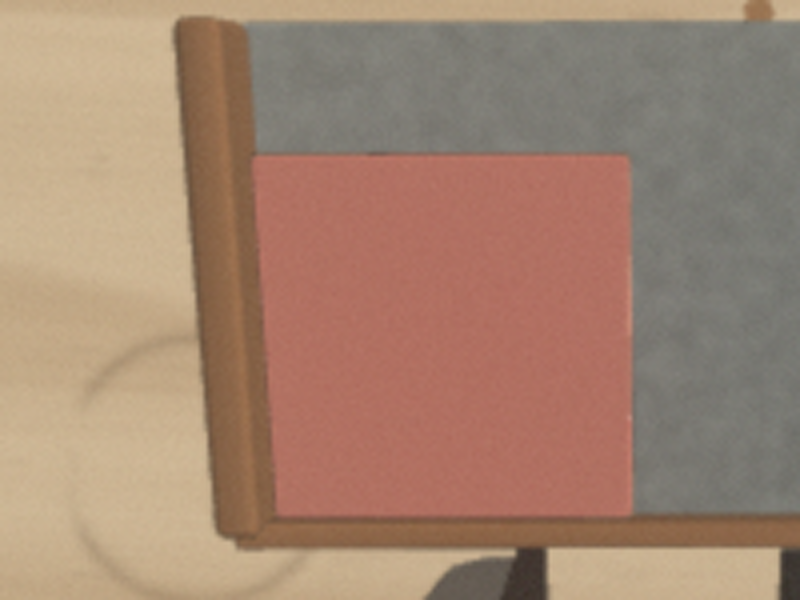

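The tile is flush: no grey shows between it and the stop (crop x≈265), it is square, and its near edge is at the lip. Next, a closer look at the block from the grasp orientation.

Run:
```python
from h import *
k=np.load("k.npy"); robot.move_gripper(.08)
best=None
for psi in(k[2]+np.pi/2,k[2]-np.pi/2):
    j=kin.inverse_kinematics([k[0],k[1],.2],[np.pi,0,psi]); print(psi,j)
    j2=kin.inverse_kinematics([k[0],k[1],.003],[np.pi,0,psi])
    if j is not None and j2 is not None:
        d=abs(np.array(j)-get_joint_positions()).max()
        if best is None or d<best[0]: best=(d,psi)
psi=best[1];print(psi); np.save("psi.npy",psi)
robot.move_to([k[0],k[1],.2],[np.pi,0,psi]);robot.dwell(.2)
p=(get_eef_pos(),get_tool_rot());im=eyes.camera("wrist");np.save("p4.npy",np.array(p))
R=Ro.from_euler("z",k[2]).as_matrix()
X=np.array([[.024,.055,.012],[.024,-.055,.012],[-.024,-.055,.012],[-.024,.055,.012]])@R.T+[k[0],k[1],0]
print(proj("wrist",X,p),get_time_s()); cv2.imwrite("pics/w4.png",im[:,:,::-1])
```

```text
1.9820729256834535 [-0.28594071  0.4023062   0.91907734  1.92619586 -0.37971536  0.99698935
  1.21722638]
-1.1595197279063396 [-0.37611222  0.45770641  1.05929919  1.93027046 -0.46732365  1.02623165
 -1.8390725 ]
-1.1595197279063396
[[302.67772333 228.43785877]
 [301.45222387 124.78731176]
 [348.95080681 124.9640756 ]
 [346.87537366 228.60113132]] 20.775
```

View pics/w4.png

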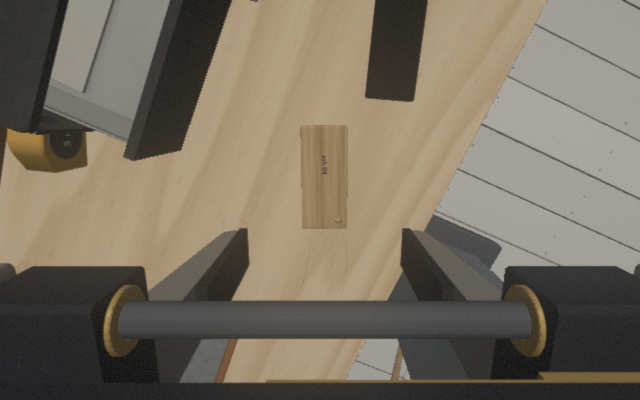

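The block corners at (301,125), (348,125), (347,229) and (302,229) match the prediction to within about a pixel, and the black one is well away at (395,50). Grasping.

Run:
```python
from h import *
k=np.load("k.npy")
robot.move_l([k[0],k[1],.03],speed=.12)
hit=robot.move_l([k[0],k[1],.003],speed=.03,force_limit=4);zg=get_eef_pos()[2]
robot.move_gripper(.03,grip_force=20); print(hit,zg,get_opening(),get_grip_force())
robot.move_l([k[0],k[1],.2],speed=.12); print(get_opening(),get_grip_force(),get_time_s())
P=[-.003,-.062,.12]
js=[(abs(np.array(j)-get_joint_positions()).max(),s) for s in(0,np.pi) if (j:=kin.inverse_kinematics(W(P),att(s))) is not None]
print(js); s=min(js)[1]
robot.move_to(W(P),att(s)); print(B(get_eef_pos()),get_opening(),get_grip_force(),get_time_s())
robot.move_l(W([P[0],P[1],zg+.012]),speed=.08); robot.dwell(.2)
np.save("pl.npy",[s,zg])
p=(get_eef_pos(),get_tool_rot());cv2.imwrite("pics/w5.png",eyes.camera("wrist")[:,:,::-1]);print(B(p[0]),get_time_s())
```

```text
False 0.003123728405517022 0.04751895908033451 20.00005692243576
0.04797248862871698 19.999801218509674 25.7667
[(np.float64(0.6921718028581327), 0), (np.float64(2.7157283219758943), 3.141592653589793)]
[-0.00276071 -0.06334278  0.12019309] 0.04753803589287341 19.999630451202393 26.7583
[-0.0027151  -0.0618316   0.01543358] 28.4667
```

View pics/w5.png

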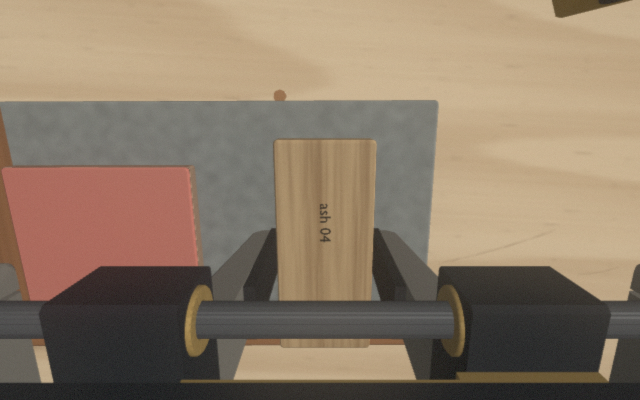

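Held block: far end at row 140, near end at row 347, clear of the tile (x 190 against 275). I'll check its position along the slope against the prediction.

Run:
```python
from h import *
p=(get_eef_pos(),get_tool_rot());e=B(p[0])
for dx in(-.055,.055):
    print(proj("wrist",np.array([W([e[0]+dx,e[1]+dy,e[2]+.009]) for dy in(.024,-.024)]),p))
print(proj("wrist",np.array([W([.07,-.12,0]),W([-.062,-.1,.008])]),p))
```

```text
[[281.34140171 347.24608498]
 [371.26122119 347.3049892 ]]
[[274.47273543 138.26304301]
 [379.1794321  138.35313199]]
[[439.59401584 100.36233962]
 [391.63123216 335.36091147]]
```

Run:
```python
from h import *
s,zg=np.load("pl.npy")
robot.dwell(.2)
hit=robot.move_l(W([-.003,-.062,zg-.003]),speed=.012,force_limit=3);e=B(get_eef_pos());print(hit,e,get_opening())
robot.move_gripper(.062); robot.dwell(.3)
robot.move_l(W([e[0],e[1],.1]),speed=.08)
robot.move_to(W([-.02,-.03,.2]),att(0)); robot.dwell(.3)
p=(get_eef_pos(),get_tool_rot());im=eyes.camera("wrist")
c=lambda x,y,z,a,d,h:np.array([W([x+i*a,y+j*d,z+h]) for i,j in((1,1),(1,-1),(-1,-1),(-1,1))])
print(proj("wrist",c(-.007,-.062,0,.055,.024,.012),p),proj("wrist",c(-.013,.059,0,.049,.049,.007),p),get_time_s())
cv2.imwrite("pics/w6.png",cv2.resize(im[60:260,150:470,::-1],None,fx=2.5,fy=2.5,interpolation=cv2.INTER_CUBIC))
```

```text
True [-0.00309242 -0.06203076  0.00264575] 0.04754559047768725
[[332.16691128 112.19212987]
 [380.12799464 112.18327017]
 [376.21746918 217.62170826]
 [331.63692921 217.66301707]] [[189.09597004 124.3838209 ]
 [285.04040509 124.35789558]
 [287.49739138 216.3873543 ]
 [197.50963114 216.46990483]] 32.6333
```

View pics/w6.png

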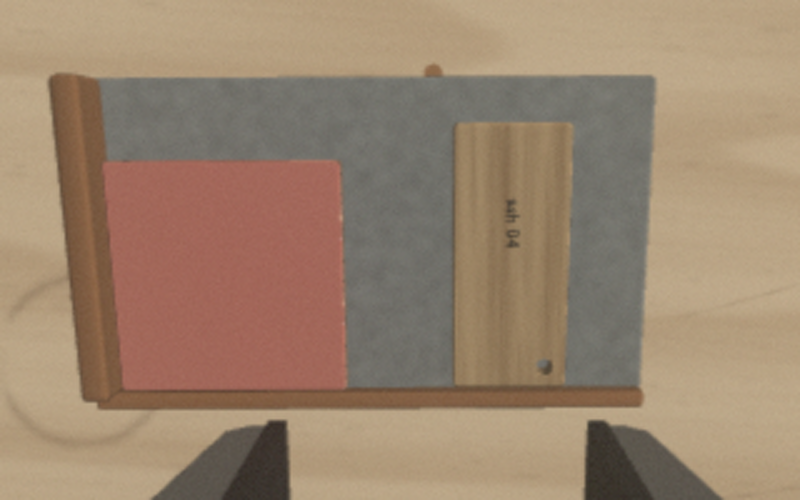

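Both are in place: the block's lower end sits about 4 mm from the lip. One numeric check of the gap between tile and stop before handing in.

Run:
```python
from h import *
from scipy.optimize import least_squares
p=(get_eef_pos(),get_tool_rot());im=eyes.camera("wrist").astype(int)
m=((im[:,:,0]-im[:,:,1]>40)&(abs(im[:,:,1]-im[:,:,2])<18)).astype(np.uint8);m[:, :150]=0;m[:100]=0;m[230:]=0
n,l,st,_=cv2.connectedComponentsWithStats(m);i=1+st[1:,4].argmax();print(st[i])
c=max(cv2.findContours((l==i).astype(np.uint8),0,1)[0],key=cv2.contourArea)
q=cv2.approxPolyDP(cv2.convexHull(c),5,True)[:,0];print(q.tolist())
for r in(135,150,170,190,205): print(r,[tuple(im[r,u]) for u in range(int(np.where(l[r]==i)[0][0])-4,int(np.where(l[r]==i)[0][0])+2)], np.where(l[r]==i)[0][[0,-1]],
  [round(proj("wrist",W([x,.108,.0]),p)[0,0],1) for x in [min(np.linspace(-.062,.07,100),key=lambda x:abs(proj("wrist",W([x,.108,0]),p)[0,1]-r))]])
```

```text
[ 191  124   98   92 8406]
[[285, 125], [287, 215], [200, 215], [191, 126]]
135 [(np.int64(118), np.int64(86), np.int64(61)), (np.int64(119), np.int64(87), np.int64(62)), (np.int64(119), np.int64(87), np.int64(61)), (np.int64(120), np.int64(82), np.int64(63)), (np.int64(157), np.int64(102), np.int64(86)), (np.int64(163), np.int64(105), np.int64(91))] [192 285] [np.float64(192.8)]
150 [(np.int64(122), np.int64(88), np.int64(65)), (np.int64(121), np.int64(89), np.int64(65)), (np.int64(121), np.int64(88), np.int64(62)), (np.int64(125), np.int64(91), np.int64(68)), (np.int64(137), np.int64(90), np.int64(76)), (np.int64(159), np.int64(102), np.int64(88))] [193 286] [np.float64(194.0)]
170 [(np.int64(123), np.int64(90), np.int64(67)), (np.int64(122), np.int64(89), np.int64(64)), (np.int64(124), np.int64(90), np.int64(65)), (np.int64(127), np.int64(91), np.int64(69)), (np.int64(146), np.int64(96), np.int64(82)), (np.int64(159), np.int64(101), np.int64(88))] [195 287] [np.float64(195.8)]
190 [(np.int64(119), np.int64(87), np.int64(60)), (np.int64(123), np.int64(90), np.int64(65)), (np.int64(123), np.int64(89), np.int64(64)), (np.int64(119), np.int64(83), np.int64(64)), (np.int64(155), np.int64(102), np.int64(87)), (np.int64(165), np.int64(105), np.int64(91))] [197 287] [np.float64(197.7)]
205 [(np.int64(123), np.int64(90), np.int64(65)), (np.int64(124), np.int64(91), np.int64(67)), (np.int64(124), np.int64(90), np.int64(66)), (np.int64(125), np.int64(90), np.int64(64)), (np.int64(131), np.int64(88), np.int64(72)), (np.int64(160), np.int64(105), np.int64(91))] [198 288] [np.float64(199.0)]
```

```bash
python3 -c "
from bench import *
print(order.job_done(),get_time_s())"
```

```text
the job is handed in; nothing more can be done
the job is handed in; nothing more can be done
```

I slid the tile along the lip to the left stop, laid the wood block lengthwise on the freed right part of the board, and handed the job in; no verdict came back, but the last pictures show no visible gap at the stop (at most about 2 mm could be hidden) and the block's lower end about 4 mm from the lip.

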